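# Pack the ink jar and the stone seal into the calligraphy kit box

## Robot

A 7-joint arm with a two-finger parallel gripper is mounted at the origin on the work surface. World frame = base frame: x ahead of the robot, y to its left, z up, the work surface at z = 0. Lengths are in m, angles in rad, forces in N, time in s.
With the tool pointing down it reaches from about 0.35 to 0.775 m from the base axis. Payload 3.1 kg.
Tool frame: the origin (TCP) lies at the very end of the fingers, on their centre line; the grasp point (between the pads) lies 19 mm behind it; z points along the fingers, y is the direction in which the jaws open and shut (so a half turn about z gives the same grasp; the last joint's range is limited). The gripper opens to 85 mm and grips with 20 to 120 N. Pads are 22 mm wide; open, the fingers measure 114 mm over their backs; the gripper's body (76 mm by 85 mm) begins 54 mm behind the grasp point. The pads swing forward as they close: fully open they stand 13 mm farther back than shut.
Start: joints at [1.126, 0.311, 0.014, 1.512, -0.004, 1.319, -0.027], TCP at [0.216, -0.506, 0.231] pointing down, gripper open.
Joint ranges: [-2.7, 2.7], [-0.3, 1.91], [-1.27, 1.3], [0.12, 2.57], [-1.44, 4.58], [0.2, 2.03], [-3.05, 3.05]. Speed limits (rad/s): [2.79, 2.79, 3.14, 3.14, 3.14, 3.14, 3.14].

## Interface

Orientations are given as a rotation vector (axis times angle).
In Python, from cell import robot, cams gives the robot as it stands. The module is installed in compiled form; this text tells all that it offers.
- The arm moves only by the tool jog_arm, never from a script. Its arguments are lists of equal length, an entry for each row: "dp": the shift along the tool's x, y, z in m, a list of three; "rotation": the turn, a rotation vector about the tool's x, y, z in rad, a list of three. A call has 1 to 20 rows; each row is the pose to reach, as a shift and turn from the pose commanded when the call began, along the tool's axes at that moment; what a row does not reach only later rows make up. A row lasts 1/12 s, in which the tool goes at most 41.7 mm and 7.16 degrees, less where a joint would pass 70% of its speed; a pose out of reach is approached as far as the arm can. A call with a gripper value outside its range is refused whole. "fingers" is the closure, from -1 (fully open) to 1 (shut), set as the call begins (left out, the last holds). The fingers move at their own pace and stop on an object; "grip_force" is the grip in N (left out, the last holds). Time passes only in rows, so rows that repeat a pose let the fingers close. It gives the time, the measured TCP pose, the force and the opening at its end, in the units of the state.
- robot.read_state(): the state, without advancing time (a new reading comes with each control period).
- cams.read_camera(name): name is "side" or "top"; returns the picture (480x640x3 uint8, blue, green, red); there is no depth.
- cams.get_calibration(name): a dict with "mtx" (3x3 intrinsics, pixels), "R" (3x3) and "t" (3): a world point X has camera coordinates R X + t. Camera axes: x right, y down, z forward; pixel columns grow to the right and rows downward; lengths in m; the calibration is good to about 2 mm. A picture is of the moment at which its call begins. get_calibration takes no time and is no camera call.
- robot.sign_off(): hands the job in, once; it reports no verdict.
The state is a dict: "clock": time; "qpos": joint angles; "qvel": joint speeds; "effort": joint torques, N m; "ee_pos": TCP position; "tool_rot": TCP orientation; "ft_force": force on the tool from outside, world axes, zero at the start; "moment": the same for the moment, N m; "width": opening from 0.0 (shut) to 1.0 (fully open).
Only numpy, scipy, OpenCV 4.12 (cv2) and the standard library are available. Lean on these libraries where they do the work, as an engineer would, in place of code of your own. Each camera call takes 0.05 s, during which the arm holds its last target.

## Task

Lesson over: pack the small ink jar (the narrower of the two white jars with black lids) and the tall square stone seal upright into the wooden kit box, side by side on its floor in the free space next to the inkstone, which stays flat in its end. They only just fit together, so set the first one well to one side of the free space. Set them down gently: do not drop them or tip them over.

Things in the scene. Friction and masses are not known exactly. Their poses are not given: they have to be found in the camera images.
- kit_box: Open-topped wooden box, 88 x 214 x 40 mm outside (x, y, z), fixed to the table. Origin: centre of its underside. Walls 7 mm, floor 6 mm thick, so the inside is 74 mm (x from -37 to +37) by 200 mm (y from -100 to +100) and 34 mm deep; z up. The inkstone fills the -y end; the free space is about y -32 to +100 mm. The box is at yaw -0.5 to 0.5 rad.
- inkstone: Flat black stone, 68 x 64 x 28 mm (x, y, z) with a shallow hollow on top, loose, already lying in the -y end of the box, below its rim. Origin: centre of its underside; axes along those of the box; z up.
- ink_jar: Small straight-sided round jar of white ceramic with a black lid of the same diameter: 50 mm in diameter, 84 mm tall, about 0.15 to 0.29 kg, standing upright on the table. Origin: centre of its underside, z up. Its top 50 mm stand above the rim when it is in the box. The other white jar, 84 mm wide and 62 mm tall, is not meant.
- seal: Plain square block of beige-grey stone standing on end: 42 x 42 x 84 mm (x, y, z), about 0.30 to 0.46 kg, with a thin darker band near the top. Origin: centre of its underside; x and y square to its sides, z up; starts upright. The low flat stone of the same colour, 80 x 42 x 24 mm, is not meant. Near the jar and the seal stand other things, up to 125 mm tall, with centres 110 mm or more away.
Not all that is in view belongs to the job. Leave any blue or purple look-alike of the ink_jar alone.

How it is judged:
At the end, for the whole second after the job is handed in: The ink jar and the seal both stand on the floor of the kit box (undersides within 5 mm of it, inside the walls) in the free space beside the inkstone, within 10 degrees of upright and at rest; the inkstone still lies flat (within 6 degrees) in its end of the box, within about 15 mm of where it was (x of ink_jar in the frame of kit_box between -0.02 and 0.02 m and y of ink_jar in the frame of kit_box between -0.015 and 0.085 m and z of ink_jar in the frame of kit_box between 0.002 and 0.011 m and angle between each of ink_jar, seal's own z axis and vertical below 0.17 rad and linear speed of each of ink_jar, seal, inkstone below 0.03 m/s and x of seal in the frame of kit_box between -0.024 and 0.024 m and y of seal in the frame of kit_box between -0.02 and 0.09 m and z of seal in the frame of kit_box between 0.002 and 0.011 m and x of inkstone in the frame of kit_box between -0.02 and 0.02 m and y of inkstone in the frame of kit_box between -0.08 and -0.05 m and z of inkstone in the frame of kit_box between 0.002 and 0.011 m and angle between inkstone's own z axis and vertical below 0.1 rad); the robot touches nothing.
It fails at once if the ink jar or the seal is tipped over (more than 45 degrees from upright) (angle between any of ink_jar, seal's own z axis and vertical above 0.79 rad).
It fails at once if the ink jar or the seal is dropped (falls faster than 0.7 m/s, about 25 mm, out of the fingers) ((linear speed of ink_jar above 0.7 m/s and contact force between the fingers and ink_jar below 0.05 N) or (linear speed of seal above 0.7 m/s and contact force between the fingers and seal below 0.05 N)).
It also fails if it takes over 64 s, if anything falls off the work surface, if the arm or the gripper's body presses on something with over 40 N, if the wrist force passes 120 N, or if a joint passes its speed limit or range.

## Working session

There is one attempt and no reset: what is moved stays moved. The work goes in short steps, Python scripts to look and compute and a tool call to move; the robot and the scene stay as the last step left them, time stands still between calls to the robot, and variables do not carry over. Pictures are saved under pics/ and viewed, and the job is handed in when it is done.

Besides the shell and the picture viewer there is one more tool, called after "Request:" as name(argument=value, ...) on one line, values as JSON. jog_arm: Moves the arm, as the interface text tells. Its arguments: {"type":"object","properties":{"dp":{"type":"array"},"rotation":{"type":"array"},"fingers":{"type":"number"},"grip_force":{"type":"number"}},"required":["dp","rotation"]}

```bash
mkdir -p pics; python3 - <<'E'
from cell import robot,cams
import cv2,numpy as np
s=robot.read_state();print({k:np.round(v,3).tolist() for k,v in s.items()})
for n in("side","top"):
    cv2.imwrite(f"pics/{n}0.png",cams.read_camera(n))
    c=cams.get_calibration(n);print(n,{k:np.round(v,4).tolist() for k,v in c.items()}, (-np.array(c["R"]).T@np.array(c["t"])).round(3))
E
```

```text
{'clock': 0.0, 'qpos': [1.126, 0.312, 0.014, 1.513, -0.004, 1.319, -0.027], 'qvel': [-0.001, -0.0, 0.001, 0.001, 0.0, 0.001, -0.001], 'effort': [-0.001, -37.992, 0.145, -23.059, 0.012, 0.014, -0.0], 'ee_pos': [0.215, -0.505, 0.23], 'tool_rot': [-3.076, -0.628, 0.001], 'ft_force': [-0.497, -0.203, 0.458], 'moment': [-0.082, 0.031, 0.047], 'width': 1.0}
side {'mtx': [[456.3815, 0.0, 319.3012], [0.0, 456.3815, 234.996], [0.0, 0.0, 1.0]], 'R': [[-0.8617, -0.5073, 0.0113], [-0.4014, 0.6678, -0.6268], [0.3104, -0.5447, -0.7791]], 't': [0.4678, 0.2215, 0.8045]} [0.242 0.528 0.76 ]
top {'mtx': [[544.8353, 0.0, 319.7554], [0.0, 544.8353, 237.2603], [0.0, 0.0, 1.0]], 'R': [[-0.0005, -0.9994, -0.0335], [-0.9835, 0.0066, -0.181], [0.1812, 0.0328, -0.9829]], 't': [0.0389, 0.5143, 1.0673]} [0.312 0.    1.143]
```

View pics/side0.png

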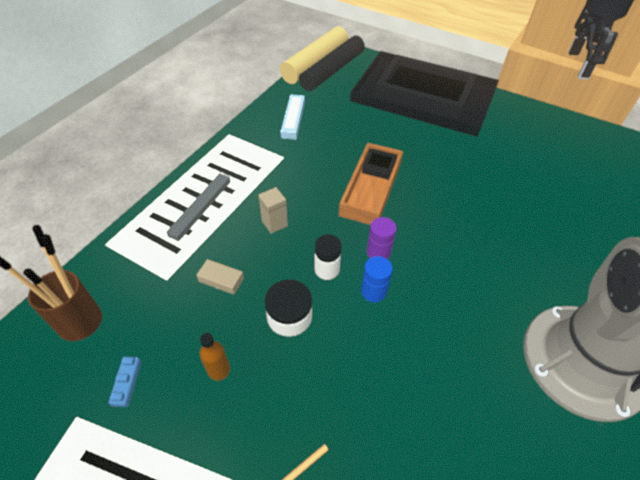

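View pics/top0.png

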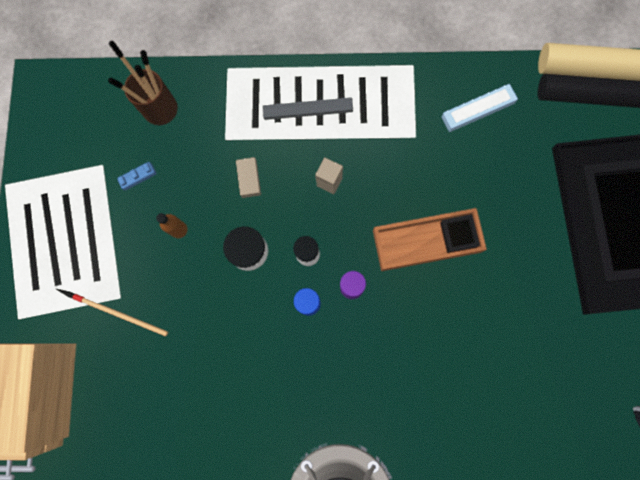

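The top view has the small jar at about (306,247), the seal at (329,175) and the box at (430,239) with the inkstone at its right (-y) end. The big jar is at (245,247). The side view agrees: jar (328,257), seal (273,210), box (371,182). I'll enlarge these for a closer reading.

```bash
python3 - <<'E'
import cv2
t=cv2.imread("pics/top0.png");s=cv2.imread("pics/side0.png")
def crop(im,x,y,w,h,k,n):
    c=cv2.resize(im[y:y+h,x:x+w],None,fx=k,fy=k,interpolation=cv2.INTER_CUBIC)
    for i in range(0,w,10):
        cv2.line(c,(i*k,0),(i*k,6 if i%50 else 14),(255,255,255),1)
        if i%20==0: cv2.putText(c,str(x+i),(i*k,24),0,.4,(255,255,255),1)
    for j in range(0,h,10):
        cv2.line(c,(0,j*k),(6,j*k),(255,255,255),1)
        if j%20==0: cv2.putText(c,str(y+j),(8,j*k+4),0,.4,(255,255,255),1)
    cv2.imwrite(n,c)
crop(t,365,200,130,80,6,"pics/t_box.png")
crop(t,285,150,80,120,5,"pics/t_obj.png")
crop(s,330,135,80,95,6,"pics/s_box.png")
crop(s,250,180,100,105,5,"pics/s_obj.png")
E
```

```text
(no output)
```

View pics/t_box.png

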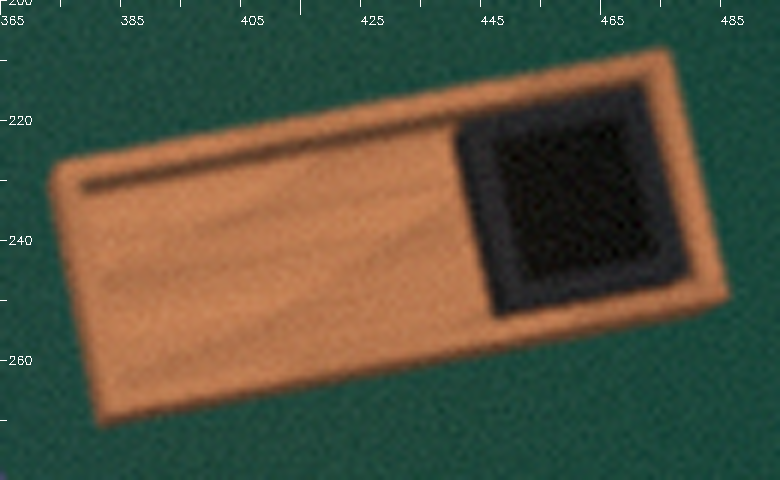

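View pics/t_obj.png

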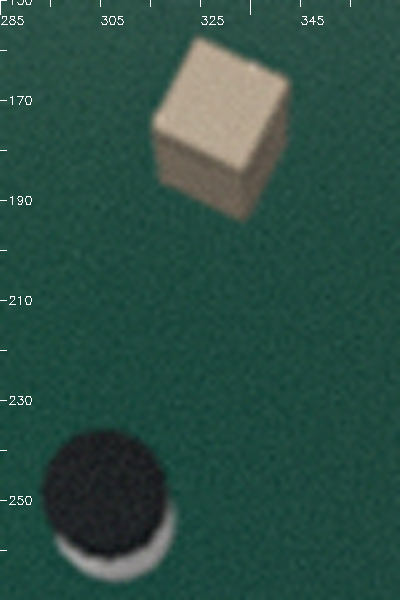

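View pics/s_box.png

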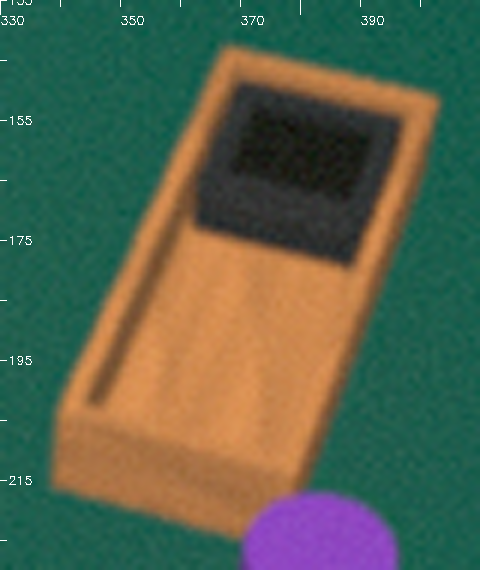

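View pics/s_obj.png

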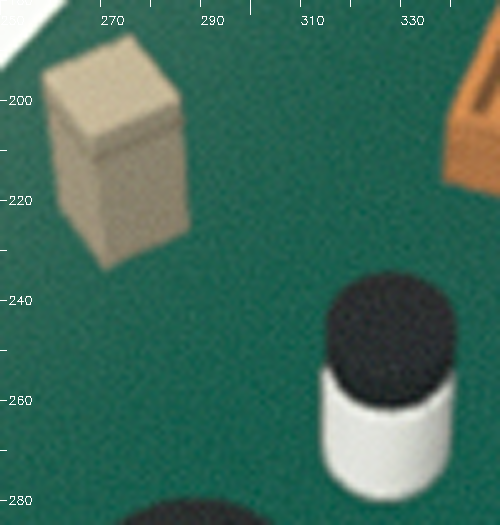

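Pixel positions read from the crops:

| Item | Top view | Side view |
|---|---|---|
| Box rim corners | (373.5,227), (476.8,208) | (367.5,142.5), (403.3,151), (340,202.5), (379.7,214.7) |
| Seal top corners | (325,157.6), (342.6,166), (333.6,183.6), (315.8,174.8) | (276.4,187.2), (286.2,199.6), (268.8,207.6), (258.6,194.8) |
| Jar silhouette | x 293.6–320.2, y 236–266.4 | x 314.4–341.2, y 234.4–280 |

Next I'll fit these across both views.

```bash
cat > h.py <<'E'
import numpy as np,itertools
from cell import robot,cams
from scipy.optimize import least_squares
C={n:cams.get_calibration(n) for n in("side","top")}
def proj(n,X):
    c=C[n];p=(np.atleast_2d(X)@np.array(c["R"]).T+np.array(c["t"]))@np.array(c["mtx"]).T
    return p[:,:2]/p[:,2:]
def tri(pts):
    A=[]
    for n,u in pts:
        c=C[n];P=np.array(c["mtx"])@np.c_[c["R"],c["t"]]
        A+= [u[0]*P[2]-P[0],u[1]*P[2]-P[1]]
    v=np.linalg.svd(np.array(A))[2][-1];return v[:3]/v[3]
E
python3 - <<'E'
from h import *
np.set_printoptions(precision=4,suppress=True)
# seal top corners
T=np.array([(325,157.6),(342.6,166),(333.6,183.6),(315.8,174.8)])
S=np.array([(276.4,187.2),(286.2,199.6),(268.8,207.6),(258.6,194.8)])
for sh in range(4):
    X=np.array([tri([("top",T[i]),("side",S[(i+sh)%4])]) for i in range(4)])
    if np.ptp(X[:,2])<.02:
        print("seal tops",X,X.mean(0),np.linalg.norm(np.diff(X,axis=0),axis=1))
        e=X[1]-X[0];e2=X[2]-X[1];print(np.degrees([np.arctan2(e[1],e[0]),np.arctan2(e2[1],e2[0])]))
Tb=[(317,186.6),(334.2,194)]
Sb=[(262,222),(271.6,233.6),(287.6,226)]
for t in Tb:
  for s in Sb: 
    print("base",t,s,tri([("top",t),("side",s)]))
# box
for nm,t,s in[("A",(373.5,227),(340,202.5)),("B",(476.8,208),(367.5,142.5)),("C",(486.2,248.5),(403.3,151)),("D",(381.3,269.5),(379.7,214.7))]:
    print(nm,tri([("top",t),("side",s)]))
def bc(p,z=.04):
    x,y,a=p[:3];c,s=np.cos(a),np.sin(a)
    L=np.array([(44,107),(44,-107),(-44,-107),(-44,107)])/1000
    return np.c_[x+c*L[:,0]-s*L[:,1],y+s*L[:,0]+c*L[:,1],np.full(4,z)]
bt=np.array([(373.5,227),(476.8,208),(486.2,248.5),(381.3,269.5)]);bs=np.array([(340,202.5),(367.5,142.5),(403.3,151),(379.7,214.7)])
f=lambda p:np.r_[(proj("top",bc(p,p[3]))-bt).ravel(),(proj("side",bc(p,p[3]))-bs).ravel()]
r=least_squares(f,[.45,-.2,.2,.04]);print("box",r.x,r.fun.round(1))
# inkstone top inner edge corner & floor
for nm,t,s in[("ink+x+y",(441,220.5),(362.5,172.5)),("ink-x+y",(447.5,252.5),(388.5,179.5))]:print(nm,tri([("top",t),("side",s)]))
a=np.linspace(0,2*np.pi,72)
def bb(n,x,y,H,R):
    q=np.r_[proj(n,np.c_[x+R*np.cos(a),y+R*np.sin(a),0*a]),proj(n,np.c_[x+R*np.cos(a),y+R*np.sin(a),0*a+H])]
    return np.r_[q.min(0),q.max(0)]
obs=np.r_[293.6,236,320.2,266.4,314.4,234.4,341.2,280]
f=lambda p:np.r_[bb("top",*p),bb("side",*p)]-obs
r=least_squares(f,[.45,0,.08,.025],diff_step=1e-4);print("jar",r.x,r.fun.round(1))
E
```

```text
seal tops [[ 0.6736  0.0252  0.0805]
 [ 0.6544 -0.0107  0.0819]
 [ 0.6179  0.0078  0.0811]
 [ 0.6367  0.0437  0.0804]] [0.6457 0.0165 0.081 ] [0.0407 0.0409 0.0405]
[-118.1406  153.1213]
base (317, 186.6) (262, 222) [0.6368 0.0474 0.0321]
base (317, 186.6) (271.6, 233.6) [ 0.6354  0.0446 -0.0012]
base (317, 186.6) (287.6, 226) [0.6126 0.0398 0.042 ]
base (334.2, 194) (262, 222) [ 0.6428  0.0163 -0.0085]
base (334.2, 194) (271.6, 233.6) [ 0.6426  0.0116 -0.0483]
base (334.2, 194) (287.6, 226) [ 0.6191  0.0072 -0.0039]
A [ 0.5356 -0.0734  0.0434]
B [ 0.5758 -0.2871  0.0376]
C [ 0.4895 -0.3013  0.0396]
D [ 0.448  -0.0877  0.0413]
box [ 0.512 -0.187  0.183  0.041] [ 0.1  0.3 -1.  -0.  -0.3  1.   1.  -0.5 -0.2  0.6  0.1 -0.2 -0.2 -0.2
 -0.3 -0.8]
ink+x+y [ 0.555  -0.2195  0.0043]
ink-x+y [ 0.4882 -0.2297  0.0049]
jar [0.4868 0.0635 0.079  0.0253] [-0.5 -0.4 -0.2 -0.4  0.3  0.2  0.6 -0.5]
```

The measurements hold up against the given sizes:
- **Seal:** top centre at (0.646, 0.017), height 81 mm, sides at -27.5° and 62.5°.
- **Jar:** at (0.487, 0.0635), height 79 mm, radius 25.3 mm.
- **Box:** centre at (0.512, -0.187), yaw about 0.185, rim at 41 mm. The inkstone's front edge is at box y of about -0.037.

I'll place the seal first at box y of about +0.066, then the jar at about +0.005, with the jaws across the box. Next I'll compute the moves.

```bash
cat >> h.py <<'E'
from scipy.spatial.transform import Rotation as Ro
BOX=np.array([.512,-.187]);BY=.185
def box2w(x,y):
    c,s=np.cos(BY),np.sin(BY);return BOX+np.array([c*x-s*y,s*x+c*y])
def w2box(p):
    d=np.array(p[:2])-BOX;c,s=np.cos(BY),np.sin(BY);return np.array([c*d[0]+s*d[1],-s*d[0]+c*d[1]])
def go(xy,z,jaw):
    s=robot.read_state();R=Ro.from_rotvec(s["tool_rot"]);p=np.array(s["ee_pos"])
    yd=np.array([np.cos(jaw),np.sin(jaw),0]);
    if yd@R.as_matrix()[:,1]<0: yd=-yd
    zd=np.array([0,0,-1.]);T=Ro.from_matrix(np.c_[np.cross(yd,zd),yd,zd])
    print("t",round(s["clock"],2),"at",p.round(4),"dp",R.inv().apply(np.r_[xy,z]-p).round(4),"rot",(R.inv()*T).as_rotvec().round(4),"w",round(s["width"],3),"f",np.round(s["ft_force"],1))
E
python3 -c "
from h import *
go([.646,.0165],.23,np.radians(-27.5)); print(box2w(0,.066),box2w(0,.005))"
```

```text
t 0.1 at [ 0.2153 -0.5054  0.2303] dp [ 0.6008 -0.3113  0.0009] rot [-2.10e-03 -6.00e-04 -6.88e-01] w 0.995 f [0.  0.1 0.5]
[ 0.49985953 -0.12212621] [ 0.51108027 -0.18208532]
```

Request:
jog_arm(dp=[[0.6,-0.311,0],[0.6,-0.311,0],[0.6,-0.311,0],[0.6,-0.311,0],[0.6,-0.311,0],[0.6,-0.311,0],[0.6,-0.311,0],[0.6,-0.311,0],[0.6,-0.311,0],[0.6,-0.311,0],[0.6,-0.311,0],[0.6,-0.311,0],[0.6,-0.311,0],[0.6,-0.311,0],[0.6,-0.311,0],[0.6,-0.311,0],[0.6,-0.311,0],[0.6,-0.311,0],[0.6,-0.311,0],[0.6,-0.311,0]], rotation=[[0,0,-0.688],[0,0,-0.688],[0,0,-0.688],[0,0,-0.688],[0,0,-0.688],[0,0,-0.688],[0,0,-0.688],[0,0,-0.688],[0,0,-0.688],[0,0,-0.688],[0,0,-0.688],[0,0,-0.688],[0,0,-0.688],[0,0,-0.688],[0,0,-0.688],[0,0,-0.688],[0,0,-0.688],[0,0,-0.688],[0,0,-0.688],[0,0,-0.688]], fingers=-1, grip_force=60)

```text
clock: 1.77
ee_pos: [0.645, 0.0131, 0.2309]
tool_rot: [2.687, 1.626, -0.003]
ft_force: [-0.7, -0.3, 0.1]
width: 0.998
```

```bash
python3 -c "
from h import *
go([.646,.0165],.044,np.radians(-27.5))"
```

```text
t 1.77 at [0.645  0.0131 0.2309] dp [ 0.0039 -0.0007  0.1869] rot [-0.0002  0.0024 -0.0023] w 0.998 f [-0.7 -0.3  0.1]
```

Request:
jog_arm(dp=[[0,0,0.04],[0,0,0.08],[0,0,0.11],[0,0,0.11]], rotation=[[0,0,0],[0,0,0],[0,0,0],[0,0,0]])

```text
clock: 2.1
ee_pos: [0.6393, 0.0111, 0.1138]
tool_rot: [-2.684, -1.622, 0.023]
ft_force: [-1.7, -0.1, -2.0]
width: 0.997
```

```bash
python3 -c "
from h import *
import cv2
go([.646,.0165],.044,np.radians(-27.5))
for n,(x,y) in (('side',(220,120)),('top',(270,120))):
    im=cams.read_camera(n)[y:y+130,x:x+130]; cv2.imwrite(f'pics/{n}1.png',cv2.resize(im,None,fx=4,fy=4,interpolation=2))
    print(n, proj(n,[robot.read_state()['ee_pos']])-[x,y])
"
python3 -c "
import cv2,numpy as np
cv2.imwrite('pics/b1.png',cv2.resize(np.hstack([cv2.imread('pics/side1.png'),cv2.imread('pics/top1.png')]),(800,400)))"
```

```text
t 2.1 at [0.6393 0.0111 0.1138] dp [0.0086 0.0043 0.0697] rot [-0.0122  0.01   -0.0034] w 0.997 f [-1.7 -0.1 -2. ]
side [[53.88362652 63.56975703]]
top [[60.78531453 44.84268091]]
```

View pics/b1.png

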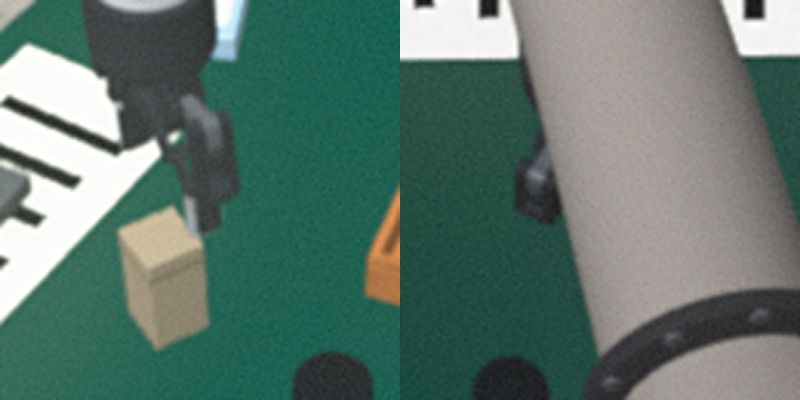

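The side picture shows the open fingers straddling the seal's top at about (160,240), one at (205,220) and the other at upper left (125,130). The tool is still settling, so I'll let it rest before measuring.

Request:
jog_arm(dp=[[0,0,0],[0,0,0],[0,0,0]], rotation=[[0,0,0],[0,0,0],[0,0,0]])

```text
clock: 2.45
ee_pos: [0.6475, 0.0154, 0.1244]
tool_rot: [2.684, 1.628, 0.007]
ft_force: [0.8, -0.5, 0.8]
width: 0.999
```

```bash
python3 -c "
from h import *
go([.646,.0165],.044,np.radians(-27.5))"
```

```text
t 2.45 at [0.6475 0.0154 0.1244] dp [ 0.0001 -0.0022  0.0804] rot [ 0.0047 -0.0027 -0.0004] w 0.999 f [ 0.8 -0.5  0.8]
```

Request:
jog_arm(dp=[[0,0,0.012],[0,0,0.028],[0,0,0.044],[0,0,0.058],[0,0,0.068],[0,0,0.075],[0,0,0.077],[0,0,0.077],[0,0,0.077],[0,0,0.077]], rotation=[[0,0,0],[0,0,0],[0,0,0],[0,0,0],[0,0,0],[0,0,0],[0,0,0],[0,0,0],[0,0,0],[0,0,0]])

```text
clock: 3.28
ee_pos: [0.6466, 0.0155, 0.0454]
tool_rot: [2.685, 1.629, 0.003]
ft_force: [-0.8, -0.0, 0.8]
width: 1.003
```

```bash
python3 -c "
from h import *
go([.646,.0165],.044,np.radians(-27.5))"
```

```text
t 3.28 at [0.6466 0.0155 0.0454] dp [ 0.0006 -0.001   0.0014] rot [ 0.0018 -0.0011  0.0001] w 1.003 f [-0.8 -0.   0.8]
```

Positioned within 2 mm. Closing on the seal.

Request:
jog_arm(dp=[[0,0,0],[0,0,0],[0,0,0],[0,0,0],[0,0,0],[0,0,0],[0,0,0],[0,0,0],[0,0,0],[0,0,0],[0,0,0],[0,0,0]], rotation=[[0,0,0],[0,0,0],[0,0,0],[0,0,0],[0,0,0],[0,0,0],[0,0,0],[0,0,0],[0,0,0],[0,0,0],[0,0,0],[0,0,0]], fingers=1, grip_force=60)

```text
clock: 4.28
ee_pos: [0.6456, 0.0155, 0.0447]
tool_rot: [-2.686, -1.63, -0.0]
ft_force: [-2.2, 0.3, 5.4]
width: 0.484
```

```bash
python3 -c "
from h import *
go([.646,.0165],.044,np.radians(-27.5))"
```

```text
t 4.28 at [0.6456 0.0155 0.0447] dp [ 0.001  -0.0001  0.0007] rot [-0.0001 -0.0001  0.0001] w 0.484 f [-2.2  0.3  5.4]
```

The opening is 41 mm, which matches the 42 mm seal. Lifting gently.

Request:
jog_arm(dp=[[0,0,-0.003],[0,0,-0.01],[0,0,-0.02],[0,0,-0.034],[0,0,-0.05],[0,0,-0.066],[0,0,-0.082],[0,0,-0.098],[0,0,-0.114],[0,0,-0.126],[0,0,-0.135],[0,0,-0.14],[0,0,-0.14],[0,0,-0.14]], rotation=[[0,0,0],[0,0,0],[0,0,0],[0,0,0],[0,0,0],[0,0,0],[0,0,0],[0,0,0],[0,0,0],[0,0,0],[0,0,0],[0,0,0],[0,0,0],[0,0,0]])

```text
clock: 5.45
ee_pos: [0.6454, 0.0153, 0.1837]
tool_rot: [-2.685, -1.63, 0.001]
ft_force: [-0.7, -0.3, -3.4]
width: 0.484
```

```bash
python3 -c "
from h import *
go(box2w(0,.066),.185,BY)"
```

```text
t 5.45 at [0.6454 0.0153 0.1837] dp [-0.1891 -0.0656 -0.0011] rot [-9.00e-04  3.00e-04 -6.65e-01] w 0.484 f [-0.7 -0.3 -3.4]
```

Request:
jog_arm(dp=[[-0.004,-0.001,0],[-0.011,-0.004,0],[-0.022,-0.008,0],[-0.036,-0.012,0],[-0.052,-0.018,0],[-0.07,-0.024,0],[-0.088,-0.031,0],[-0.106,-0.037,0],[-0.124,-0.043,0],[-0.141,-0.049,0],[-0.156,-0.054,0],[-0.169,-0.059,0],[-0.179,-0.062,0],[-0.186,-0.065,0],[-0.189,-0.0655,0],[-0.189,-0.0655,0],[-0.189,-0.0655,0],[-0.189,-0.0655,0],[-0.189,-0.0655,0]], rotation=[[0,0,-0.015],[0,0,-0.04],[0,0,-0.08],[0,0,-0.13],[0,0,-0.185],[0,0,-0.247],[0,0,-0.31],[0,0,-0.373],[0,0,-0.436],[0,0,-0.496],[0,0,-0.549],[0,0,-0.595],[0,0,-0.63],[0,0,-0.655],[0,0,-0.665],[0,0,-0.665],[0,0,-0.665],[0,0,-0.665],[0,0,-0.665]])

```text
clock: 7.03
ee_pos: [0.5007, -0.1213, 0.1842]
tool_rot: [-2.005, -2.418, -0.001]
ft_force: [-0.1, -0.3, -2.3]
width: 0.485
```

```bash
python3 -c "
from h import *
import cv2
go(box2w(0,.066),.05,BY)
im=cams.read_camera('side')[80:260,280:460]; cv2.imwrite('pics/side2.png',cv2.resize(im,None,fx=3.3,fy=3.3,interpolation=2))
"
```

```text
t 7.03 at [ 0.5007 -0.1213  0.1842] dp [-0.0008 -0.001   0.1342] rot [ 0.0003 -0.0006  0.0012] w 0.485 f [-0.1 -0.3 -2.3]
```

View pics/side2.png

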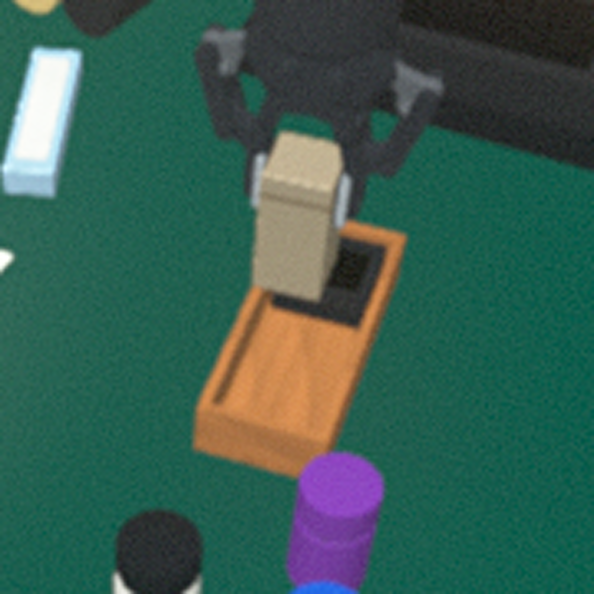

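The seal hangs upright between the pads at about (300,215) in the crop and is aligned with the box. It should touch down with the TCP at about z = 0.051. I'll go down to about 6 mm above that.

Request:
jog_arm(dp=[[0,-0.001,0.004],[0,-0.001,0.013],[0,-0.001,0.026],[0,-0.001,0.041],[0,-0.001,0.056],[0,-0.001,0.071],[0,-0.001,0.085],[0,-0.001,0.097],[0,-0.001,0.107],[0,-0.001,0.115],[0,-0.001,0.121],[0,-0.001,0.125],[0,-0.001,0.127],[0,-0.001,0.127],[0,-0.001,0.127],[0,-0.001,0.127]], rotation=[[0,0,0],[0,0,0],[0,0,0],[0,0,0],[0,0,0],[0,0,0],[0,0,0],[0,0,0],[0,0,0],[0,0,0],[0,0,0],[0,0,0],[0,0,0],[0,0,0],[0,0,0],[0,0,0]])

```text
clock: 8.42
ee_pos: [0.4999, -0.1223, 0.0579]
tool_rot: [2.006, 2.416, 0.001]
ft_force: [-0.6, -0.4, -2.9]
width: 0.485
```

```bash
python3 -c "
from h import *
go(box2w(0,.066),.0505,BY)
import cv2
im=cams.read_camera('side')[80:260,280:460]; cv2.imwrite('pics/side3.png',cv2.resize(im,None,fx=3.3,fy=3.3,interpolation=2))
"
```

```text
t 8.42 at [ 0.4999 -0.1223  0.0579] dp [ 0.0002 -0.      0.0074] rot [0.0013 0.0006 0.    ] w 0.485 f [-0.6 -0.4 -2.9]
```

View pics/side3.png

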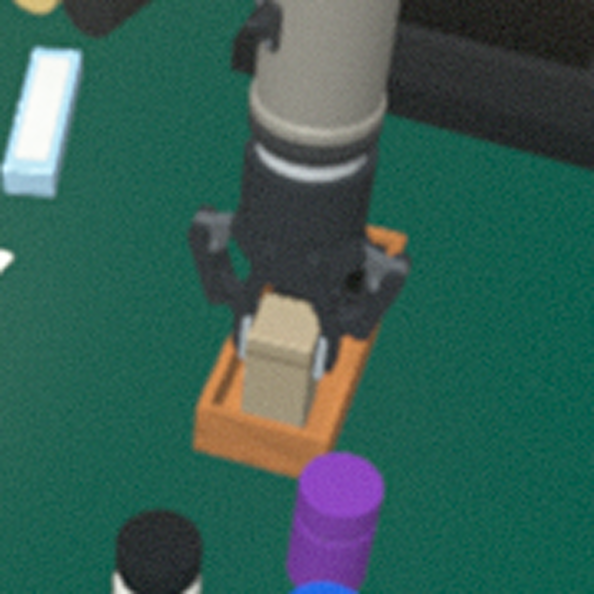

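The seal is inside the box near the +y end, with its front lower edge at about (275,418) in the crop, clear of the walls. Now the slow final lowering.

Request:
jog_arm(dp=[[0,0,0.001],[0,0,0.002],[0,0,0.003],[0,0,0.004],[0,0,0.005],[0,0,0.0055],[0,0,0.006],[0,0,0.006],[0,0,0.006]], rotation=[[0,0,0],[0,0,0],[0,0,0],[0,0,0],[0,0,0],[0,0,0],[0,0,0],[0,0,0],[0,0,0]])

```text
clock: 9.22
ee_pos: [0.4993, -0.1222, 0.0513]
tool_rot: [-2.007, -2.417, 0.0]
ft_force: [0.1, -0.4, -2.3]
width: 0.483
```

Request:
jog_arm(dp=[[0,0,0.0005],[0,0,0.001],[0,0,0.0015],[0,0,0.002],[0,0,0.002],[0,0,0.002]], rotation=[[0,0,0],[0,0,0],[0,0,0],[0,0,0],[0,0,0],[0,0,0]])

```text
clock: 9.72
ee_pos: [0.4995, -0.1223, 0.0506]
tool_rot: [2.006, 2.417, -0.001]
ft_force: [-3.4, -0.9, 6.6]
width: 0.488
```

The force changed sign, from -2.9 to +6.6 N, so the seal is on the floor at the expected height. Releasing.

Request:
jog_arm(dp=[[0,0,0],[0,0,0],[0,0,0],[0,0,0],[0,0,0],[0,0,0],[0,0,0],[0,0,0],[0,0,0]], rotation=[[0,0,0],[0,0,0],[0,0,0],[0,0,0],[0,0,0],[0,0,0],[0,0,0],[0,0,0],[0,0,0]], fingers=-1)

```text
clock: 10.47
ee_pos: [0.4993, -0.1222, 0.0492]
tool_rot: [-2.007, -2.417, 0.0]
ft_force: [-0.8, -1.3, -0.4]
width: 1.003
```

Request:
jog_arm(dp=[[0,0,-0.01],[0,0,-0.03],[0,0,-0.055],[0,0,-0.085],[0,0,-0.115],[0,0,-0.135],[0,0,-0.135],[0,0,-0.135]], rotation=[[0,0,0],[0,0,0],[0,0,0],[0,0,0],[0,0,0],[0,0,0],[0,0,0],[0,0,0]])

```text
clock: 11.13
ee_pos: [0.5004, -0.1223, 0.1863]
tool_rot: [2.004, 2.414, 0.002]
ft_force: [0.1, -0.2, 0.0]
width: 0.998
```

```bash
python3 -c "
from h import *
go([.487,.0635],.185,BY)"
```

```text
t 11.13 at [ 0.5004 -0.1223  0.1863] dp [0.1851 0.021  0.001 ] rot [0.0035 0.002  0.0002] w 0.998 f [ 0.1 -0.2  0. ]
```

Request:
jog_arm(dp=[[0.02,0.002,0],[0.05,0.006,0],[0.085,0.01,0],[0.12,0.014,0],[0.15,0.017,0],[0.172,0.02,0],[0.185,0.021,0],[0.185,0.021,0],[0.185,0.021,0],[0.185,0.021,0],[0.185,0.021,0]], rotation=[[0,0,0],[0,0,0],[0,0,0],[0,0,0],[0,0,0],[0,0,0],[0,0,0],[0,0,0],[0,0,0],[0,0,0],[0,0,0]])

```text
clock: 12.05
ee_pos: [0.4859, 0.0613, 0.1837]
tool_rot: [-2.01, -2.414, 0.003]
ft_force: [-0.1, -0.2, -0.2]
width: 1.0
```

```bash
python3 -c "
from h import *
import cv2
go([.487,.0635],.044,BY)
a=cams.read_camera('side')[100:300,250:450];cv2.imwrite('pics/side4.png',cv2.resize(a,None,fx=3,fy=3,interpolation=2))
"
```

```text
t 12.05 at [0.4859 0.0613 0.1837] dp [0.0021 0.0017 0.1397] rot [-0.0014  0.0008 -0.0031] w 1.0 f [-0.1 -0.2 -0.2]
```

View pics/side4.png

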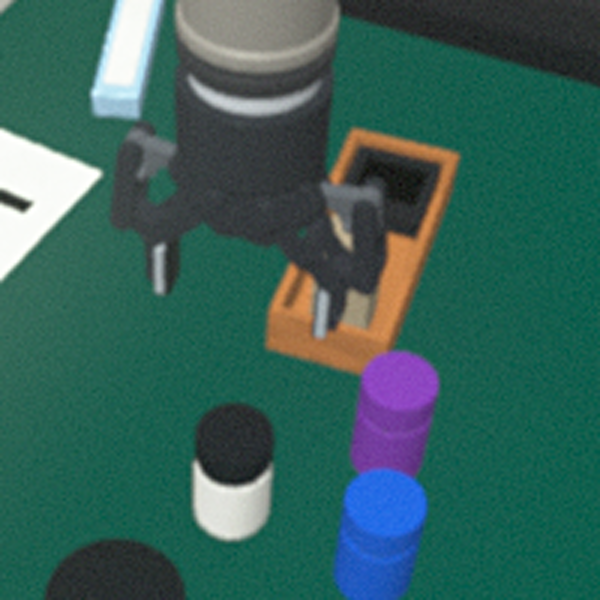

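The jar stands undisturbed at about (233,470) in the crop, with the open jaws above it and clear of the blue and purple ones. Descending.

Request:
jog_arm(dp=[[0.001,0.001,0.005],[0.001,0.001,0.018],[0.001,0.001,0.035],[0.001,0.001,0.055],[0.001,0.001,0.075],[0.001,0.001,0.093],[0.001,0.001,0.108],[0.001,0.001,0.12],[0.001,0.001,0.13],[0.001,0.001,0.137],[0.001,0.001,0.14],[0.001,0.001,0.14],[0.001,0.001,0.14],[0.001,0.001,0.14]], rotation=[[0,0,0],[0,0,0],[0,0,0],[0,0,0],[0,0,0],[0,0,0],[0,0,0],[0,0,0],[0,0,0],[0,0,0],[0,0,0],[0,0,0],[0,0,0],[0,0,0]])

```text
clock: 13.27
ee_pos: [0.4874, 0.0648, 0.045]
tool_rot: [2.006, 2.416, 0.002]
ft_force: [0.4, 0.9, 0.4]
width: 1.006
```

```bash
python3 -c "
from h import *
go([.487,.0635],.044,BY)"
```

```text
t 13.27 at [0.4874 0.0648 0.045 ] dp [-0.0012 -0.0007  0.001 ] rot [0.0016 0.0002 0.    ] w 1.006 f [0.4 0.9 0.4]
```

Request:
jog_arm(dp=[[-0.001,0,0],[-0.001,0,0],[-0.001,0,0],[-0.001,0,0],[-0.001,0,0],[-0.001,0,0],[-0.001,0,0],[-0.001,0,0],[-0.001,0,0],[-0.001,0,0],[-0.001,0,0],[-0.001,0,0]], rotation=[[0,0,0],[0,0,0],[0,0,0],[0,0,0],[0,0,0],[0,0,0],[0,0,0],[0,0,0],[0,0,0],[0,0,0],[0,0,0],[0,0,0]], fingers=1, grip_force=60)

```text
clock: 14.27
ee_pos: [0.4874, 0.0636, 0.0449]
tool_rot: [2.006, 2.416, 0.001]
ft_force: [-1.0, -0.8, 5.9]
width: 0.57
```

Request:
jog_arm(dp=[[0,0,-0.003],[0,0,-0.01],[0,0,-0.02],[0,0,-0.034],[0,0,-0.05],[0,0,-0.066],[0,0,-0.082],[0,0,-0.098],[0,0,-0.114],[0,0,-0.128],[0,0,-0.138],[0,0,-0.145],[0,0,-0.145],[0,0,-0.145]], rotation=[[0,0,0],[0,0,0],[0,0,0],[0,0,0],[0,0,0],[0,0,0],[0,0,0],[0,0,0],[0,0,0],[0,0,0],[0,0,0],[0,0,0],[0,0,0],[0,0,0]])

```text
clock: 15.43
ee_pos: [0.4867, 0.0636, 0.1892]
tool_rot: [-2.007, -2.417, 0.0]
ft_force: [-0.5, 0.6, -1.9]
width: 0.572
```

```bash
python3 -c "
from h import *
import cv2
go(box2w(0,.005),.19,BY)
a=cams.read_camera('side')[80:280,250:450];cv2.imwrite('pics/side5.png',cv2.resize(a,None,fx=3,fy=3,interpolation=2))
a=cams.read_camera('top')[190:290,360:500];cv2.imwrite('pics/top5.png',cv2.resize(a,None,fx=5,fy=5,interpolation=2))
"
```

```text
t 15.43 at [0.4867 0.0636 0.1892] dp [-0.246  -0.0213 -0.0008] rot [-0.0002  0.0001  0.0001] w 0.572 f [-0.5  0.6 -1.9]
```

View pics/side5.png

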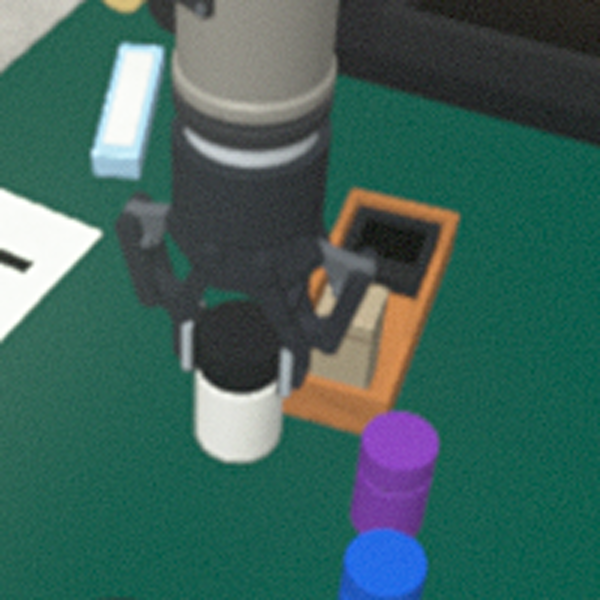

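View pics/top5.png

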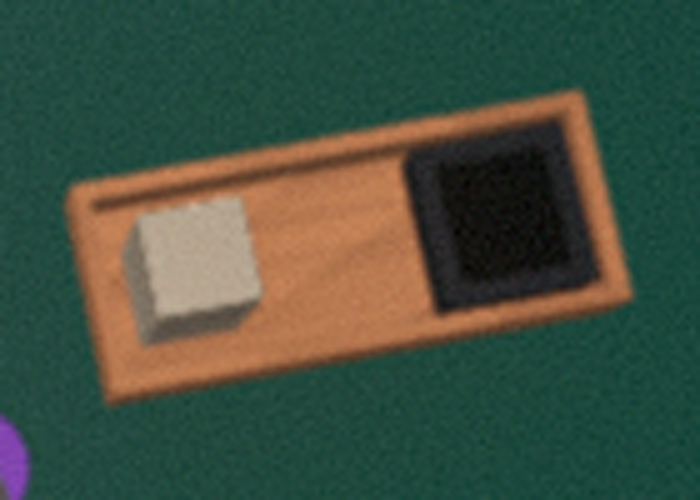

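Jar held with a 48.5 mm opening. The top view shows the seal upright in the +y end, its top centred at about (199,257) in the crop, with a wide gap to the inkstone. I'll check the seal's place and the middle of the gap.

```bash
python3 -c "
from h import *
def bp(u,z):
    f=lambda p:(proj('top',[p[0],p[1],z])-u).ravel()
    return least_squares(f,[.5,-.1]).x
P=[(138,216),(242,197),(261,295),(155,320)]
w=[w2box(bp(np.array(p)/5+[360,190],.09)) for p in P]
print(np.round(w,4),np.mean(w,0))
for p in [(404,155),(437,315)]: print('ink top front z34',w2box(bp(np.array(p)/5+[360,190],.034)), 'z6',w2box(bp(np.array(p)/5+[360,190],.006)))
"
```

```text
[[ 0.0183  0.0876]
 [ 0.0179  0.0461]
 [-0.0215  0.0472]
 [-0.0234  0.0896]] [-0.0021739   0.06763239]
ink top front z34 [ 0.03204711 -0.03238197] z6 [ 0.03693566 -0.03877567]
ink top front z34 [-0.03575515 -0.0305698 ] z6 [-0.03257773 -0.03691776]
```

The seal is at box (-0.002, 0.067), so the gap runs from about -0.034 to +0.046. A jar centre of 0.005 leaves about 15 mm on each side. Carrying it over.

Request:
jog_arm(dp=[[-0.005,0,0],[-0.015,-0.001,0],[-0.03,-0.002,0],[-0.05,-0.004,0],[-0.072,-0.006,0],[-0.095,-0.008,0],[-0.118,-0.01,0],[-0.141,-0.012,0],[-0.163,-0.014,0],[-0.184,-0.016,0],[-0.203,-0.018,0],[-0.219,-0.019,0],[-0.232,-0.02,0],[-0.241,-0.021,0],[-0.246,-0.0215,0],[-0.246,-0.0215,0],[-0.246,-0.0215,0],[-0.246,-0.0215,0],[-0.246,-0.0215,0],[-0.246,-0.0215,0]], rotation=[[0,0,0],[0,0,0],[0,0,0],[0,0,0],[0,0,0],[0,0,0],[0,0,0],[0,0,0],[0,0,0],[0,0,0],[0,0,0],[0,0,0],[0,0,0],[0,0,0],[0,0,0],[0,0,0],[0,0,0],[0,0,0],[0,0,0],[0,0,0]])

```text
clock: 17.2
ee_pos: [0.5112, -0.181, 0.1894]
tool_rot: [-2.004, -2.419, -0.0]
ft_force: [0.0, -0.1, -1.9]
width: 0.568
```

```bash
python3 -c "
from h import *
go(box2w(0,.005),.058,BY)"
```

```text
t 17.2 at [ 0.5112 -0.181   0.1894] dp [-0.0011 -0.0003  0.1314] rot [ 0.0002 -0.0002  0.002 ] w 0.568 f [ 0.  -0.1 -1.9]
```

Request:
jog_arm(dp=[[0,0,0.004],[0,0,0.013],[0,0,0.026],[0,0,0.041],[0,0,0.056],[0,0,0.071],[0,0,0.086],[0,0,0.1],[0,0,0.111],[0,0,0.12],[0,0,0.126],[0,0,0.13],[0,0,0.131],[0,0,0.131],[0,0,0.131],[0,0,0.131]], rotation=[[0,0,0],[0,0,0],[0,0,0],[0,0,0],[0,0,0],[0,0,0],[0,0,0],[0,0,0],[0,0,0],[0,0,0],[0,0,0],[0,0,0],[0,0,0],[0,0,0],[0,0,0],[0,0,0]])

```text
clock: 18.53
ee_pos: [0.5117, -0.1823, 0.059]
tool_rot: [2.006, 2.416, 0.001]
ft_force: [0.2, -0.4, -1.0]
width: 0.576
```

```bash
python3 -c "
from h import *
import cv2
go(box2w(0,.005),.051,BY)
a=cams.read_camera('side')[80:280,280:480];cv2.imwrite('pics/side6.png',cv2.resize(a,None,fx=3,fy=3,interpolation=2))
"
```

```text
t 18.53 at [ 0.5117 -0.1823  0.059 ] dp [ 0.0003 -0.0006  0.008 ] rot [0.0013 0.0009 0.    ] w 0.576 f [ 0.2 -0.4 -1. ]
```

View pics/side6.png

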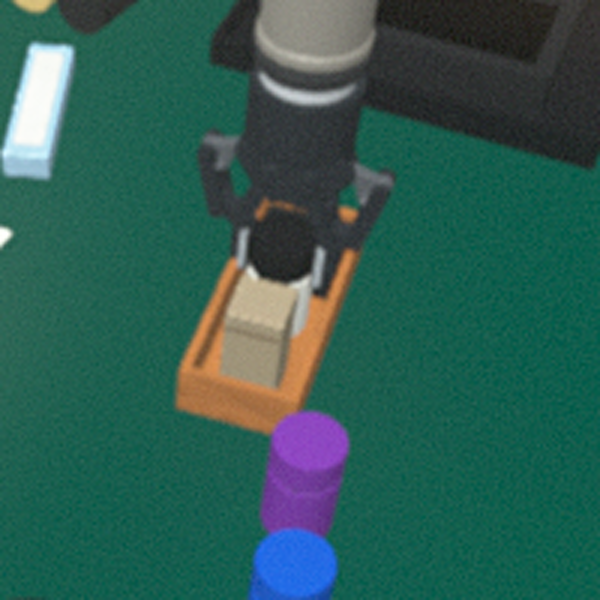

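The jar is inside the box behind the seal, lid at about (283,245) in the crop, and both are upright. Final slow lowering.

Request:
jog_arm(dp=[[0,0,0.001],[0,0,0.002],[0,0,0.003],[0,0,0.004],[0,0,0.005],[0,0,0.006],[0,0,0.0065],[0,0,0.007],[0,0,0.007],[0,0,0.007]], rotation=[[0,0,0],[0,0,0],[0,0,0],[0,0,0],[0,0,0],[0,0,0],[0,0,0],[0,0,0],[0,0,0],[0,0,0]])

```text
clock: 19.42
ee_pos: [0.511, -0.1821, 0.0513]
tool_rot: [-2.007, -2.417, 0.0]
ft_force: [-0.3, -0.7, -2.6]
width: 0.576
```

Request:
jog_arm(dp=[[0,0,0.0005],[0,0,0.001],[0,0,0.0015],[0,0,0.002],[0,0,0.002],[0,0,0.002]], rotation=[[0,0,0],[0,0,0],[0,0,0],[0,0,0],[0,0,0],[0,0,0]])

```text
clock: 19.92
ee_pos: [0.5112, -0.1822, 0.0509]
tool_rot: [2.006, 2.417, -0.001]
ft_force: [-2.7, 0.7, 8.5]
width: 0.573
```

It touched down with +8.5 N at the expected height. Releasing and retreating.

Request:
jog_arm(dp=[[0,0,0],[0,0,0],[0,0,0],[0,0,0],[0,0,0],[0,0,0],[0,0,0],[0,0,0],[0,0,0]], rotation=[[0,0,0],[0,0,0],[0,0,0],[0,0,0],[0,0,0],[0,0,0],[0,0,0],[0,0,0],[0,0,0]], fingers=-1)

```text
clock: 20.67
ee_pos: [0.511, -0.1821, 0.0492]
tool_rot: [-2.007, -2.417, -0.0]
ft_force: [-0.6, 0.4, 0.5]
width: 1.001
```

Request:
jog_arm(dp=[[0,0,-0.01],[0,0,-0.03],[0,0,-0.055],[0,0,-0.085],[0,0,-0.115],[0,0,-0.145],[0,0,-0.16],[-0.03,0,-0.16],[-0.065,0,-0.16],[-0.1,0,-0.16],[-0.135,0,-0.16],[-0.17,0,-0.16],[-0.2,0,-0.16],[-0.22,0,-0.16],[-0.22,0,-0.16],[-0.22,0,-0.16],[-0.22,0,-0.16]], rotation=[[0,0,0],[0,0,0],[0,0,0],[0,0,0],[0,0,0],[0,0,0],[0,0,0],[0,0,0],[0,0,0],[0,0,0],[0,0,0],[0,0,0],[0,0,0],[0,0,0],[0,0,0],[0,0,0],[0,0,0]])

```text
clock: 22.08
ee_pos: [0.552, -0.3968, 0.2097]
tool_rot: [-2.005, -2.418, -0.003]
ft_force: [0.1, 0.5, 0.6]
width: 1.0
```

```bash
python3 -c "
from h import *
import cv2
a=cams.read_camera('side')[130:240,320:430];a=cv2.resize(a,(500,500),interpolation=2)
b=cams.read_camera('top')[190:290,360:500];b=cv2.resize(b,None,fx=5,fy=5,interpolation=2)
cv2.imwrite('pics/s7.png',a);cv2.imwrite('pics/t7.png',b)
s=robot.read_state();print(s['clock'],s['ee_pos'],s['width'],s['ft_force'])
"
```

```text
22.1833 [ 0.55219253 -0.39615474  0.21000456] 0.9974265071190205 [-1.1085961  -0.59707353  0.11185564]
```

View pics/s7.png

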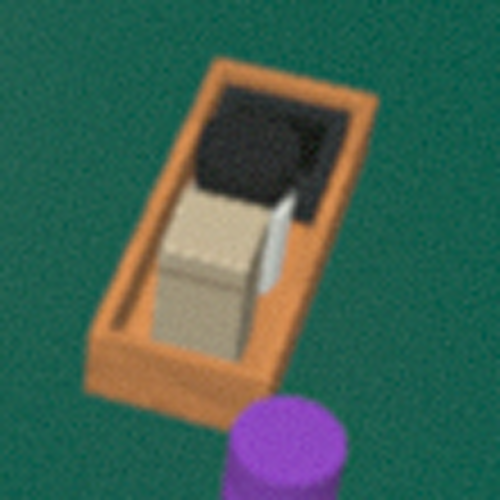

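View pics/t7.png

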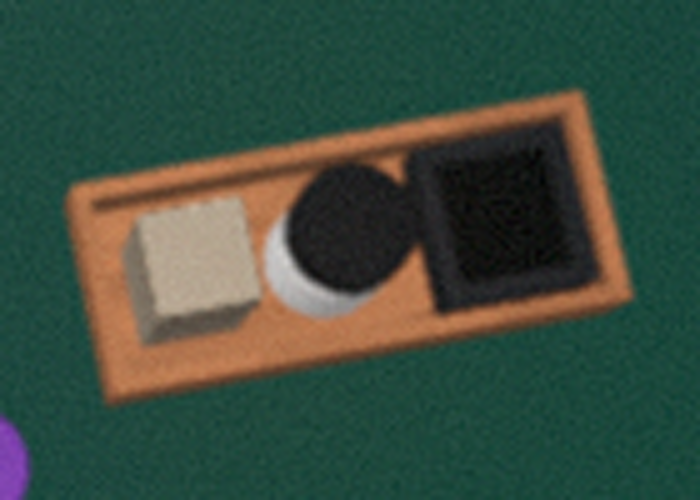

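Both stand in the free space. The top view has the seal at (199,257), the jar lid at (354,230) with white side visible to its lower left, and the inkstone unmoved. I'll check the jar's pose by fitting its outline.

```bash
python3 -c "
from h import *
# top silhouette px: lid x 288..420?,y 162..; whole left 264,bottom 318
a=np.linspace(0,2*np.pi,90);ci=lambda x,y,z:proj('top',np.c_[x+.025*np.cos(a),y+.025*np.sin(a),0*a+z])
f=lambda p:np.array([ci(p[0],p[1],.09)[:,1].min()-(190+162/5),ci(p[0],p[1],.09)[:,0].min()-(360+287/5)])
g=lambda p:np.array([ci(p[0],p[1],.006)[:,1].max()-(190+318/5),ci(p[0],p[1],.006)[:,0].min()-(360+264/5)])
for h in(f,g): print(w2box(least_squares(h,[.5,-.18],diff_step=1e-4).x))
s=robot.read_state();print(s['clock'],np.abs(s['qvel']).max())
"
```

```text
[-0.00093022  0.00671383]
[-0.00047059  0.00428311]
22.1833 0.0067562421140940285
```

```bash
python3 -c "
from cell import robot
print(robot.sign_off())"
```

```text
the job is handed in; nothing more can be done
None
```

The seal and the small ink jar are both standing upright on the kit box floor beside the inkstone. I handed the job in at about 22 s of the 64 s allowed; sign-off gave no verdict.

- **Placing:** I set the seal in the +y end first, then the jar in the gap. Each was lowered slowly until the wrist force showed contact (about 7–9 N) at the expected floor height, then released. The open gripper was backed off clear of everything.
- **Seal:** at box (-0.002, 0.067), measured from the top view before the jar went in; its top face looks unchanged in the last picture.
- **Jar:** at about box (0.000, 0.005). Its lid and base centres agree within 2.5 mm, so it is under 2° from upright.
- **Inkstone:** it looks unmoved and flat in the last pictures; I did not measure its tilt.
- **Disagreements:** the cameras gave heights of 81 mm for the seal and 79 mm for the jar, against the 84 mm stated. The box fit was up to 1 pixel (about 2 mm) off. Both are small next to the roughly 15 mm clearances. No check failed.

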